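Seal the culture jars by their lid vents

ROBOT

A 7-joint arm with a two-finger parallel gripper is mounted at the origin on the work surface. World frame = base frame: x ahead of the robot, y to its left, z up, the work surface at z = 0. Lengths are in mm, angles in rad, forces in N, time in s.
With the tool pointing down it reaches from about 400 to 875 mm from the base axis. Payload 4.4 kg.
Tool frame: the origin (TCP) lies between the finger pads; the fingertips stand 22 mm ahead of it and the grasp point (between the pads) lies 3 mm ahead of it; z points along the fingers, y is the line along which they close (so a half turn about z gives the same grasp; the last joint's range is limited). The gripper opens to 85 mm and grips with 20 to 120 N. Pads are 22 mm wide; open, the fingers measure 114 mm over their backs; the gripper's body (76 mm by 85 mm) begins 54 mm behind the grasp point. The pads swing forward as they close: fully open they stand 13 mm farther back than shut.
Start: joints at [-1.365, 0.628, 0.038, 1.517, -0.027, 0.996, -0.02], TCP at [174.479, 626.159, 253.313] pointing down, gripper open.
Joint ranges: [-3.06, 3.06], [-0.37, 2.12], [-1.25, 1.32], [0.18, 2.47], [-1.1, 4.24], [0.23, 1.98], [-2.94, 2.94]. Speed limits (rad/s): [2.57, 2.57, 3.14, 3.14, 3.14, 3.14, 3.14].

INTERFACE

Orientations are given as [roll, pitch, yaw] about the fixed x, y, z axes, in that order (R = Rz(yaw) Ry(pitch) Rx(roll)).
In Python, from cell import ctrl gives the robot as it stands.
- The arm moves only by the tool step_arm, never from a script. Its argument "plan" is a list of rows, each an object of numbers: "dx", "dy", "dz": the shift along the tool's x, y, z scaled (see below); "ax", "ay", "az": the turn, a rotation vector about the tool's x, y, z scaled (see below); "gripper": the opening, from 0 (shut) to 1 (fully open). A call has 1 to 20 rows; each row shifts and turns the commanded pose from where the row before left it, along the tool's axes as they then stand; what a row does not reach is not made up. The controller multiplies each number of a shift by 0.3 m and each number of a turn by 90 degrees. A row lasts 1/8 s, in which the tool goes at most 62.5 mm and 10.7 degrees, less where a joint would pass 70% of its speed; a pose out of reach is approached as far as the arm can. A call with a number of a shift or a turn outside -1 to 1 is refused whole. A call with a gripper value outside its range is refused whole. The fingers move at their own pace and stop on an object; the grip force is fixed at half the most. Time passes only in rows, so rows that do not move let the fingers close. It gives the time, the measured TCP pose, the force, the opening and the grip force at its end, in the units of the state.
- ctrl.read_state(): the state, without advancing time (a new reading comes with each control period).
- ctrl.get_image(name): name is "scene" or "top" or "wrist"; returns a dict with "color" (480x640x3 uint8, red, green, blue), "range_z" (480x640 float32, mm along the optical axis (not along the pixel's ray), 0 where there is no reading), "fx", "fy", "cx", "cy" (pixels), "k1" (the pictures are not rectified: a ray, as slopes to the right and down, at radius r is drawn at 1 + k1 r^2 times it, then the intrinsics apply), "T" (4x4, takes a point from camera to world coordinates); the wrist camera has in their place "T_tool_cam" (4x4, takes a point from camera to tool coordinates, whose origin is the TCP and whose axes are the flange's). Camera axes: x right, y down, z forward; pixel columns grow to the right and rows downward; lengths in mm; the calibration is good to about 2 mm. A picture is of the moment at which its call begins: read the wrist's pose just before it.
- ctrl.finish_job(): hands the job in; it is judged then, once.
The state is a dict: "clock": time; "qpos": joint angles; "qd": joint speeds; "tau": joint torques, N m; "eef_pos": TCP position; "tool_rot": TCP orientation; "force": force on the tool from outside, world axes, zero at the start; "torque": the same for the moment, N m; "width": finger opening in mm; "gripper_force": force on a finger pad.
Only numpy, scipy, OpenCV 4.12 (cv2) and the standard library are available. Lean on these libraries where they do the work, as an engineer would, in place of code of your own. Each camera call takes 0.05 s, during which the arm holds its last target. There are 200 camera calls.

TASK

The three culture jars have been filled with gas and must be sealed, the one with the least gas first: with the fingertips gently press the steel vent plunger on each jar's lid fully down, first on the shortest jar, then on the medium one, last on the tallest. Finish each before starting the next; do not lift, carry or shift the jars, and leave everything else on the bench alone.

Things in the scene. Friction and masses are not known exactly. Their poses are not given: they have to be found in the camera images.
- jar_short: the short culture jar, loose: clear pot 84 mm dia under a blue lid 92 mm dia, 85 mm from table to the lid's top; origin at the centre of its underside, z up. In the middle of the lid sits a fixed low black clamp knob, 28 mm dia x 7 mm high; the vent plunger stands 27 mm from the jar's axis along the jar's +x. Jars stand upright at any yaw, any jar in any of three places
- vent_short (a joint): travel of the short jar's vent plunger: near 0 m = up (open; starts 0 to 0.0015), 0.010 m = fully down (sealed) on a stop. Moves straight down at about 3 N and stays where it is left. Its head sits on a stiff spring (1 mm per 2 N, 8 mm at most), so it sinks 1.5 mm before the plunger moves; past the stop the force grows by 2 N per mm; press at 20 mm/s or slower, a fast push ends in a hard knock
- vent_short_top (a point): centre of the top face of the short jar's vent plunger, a steel button 18 mm dia; with the plunger up it stands 28 mm above the lid's top (113 mm above the table), fully down 18 mm above the lid; moves with the plunger
- jar_medium: the medium culture jar, loose: clear pot 100 mm dia under a blue lid 108 mm dia, 120 mm from table to the lid's top; origin at the centre of its underside, z up. In the middle of the lid sits a fixed low black clamp knob, 28 mm dia x 7 mm high; the vent plunger stands 27 mm from the jar's axis along the jar's +x. Jars stand upright at any yaw, any jar in any of three places
- vent_medium (a joint): travel of the medium jar's vent plunger: near 0 m = up (open; starts 0 to 0.0015), 0.010 m = fully down (sealed) on a stop. Moves straight down at about 3 N and stays where it is left. Its head sits on a stiff spring (1 mm per 2 N, 8 mm at most), so it sinks 1.5 mm before the plunger moves; past the stop the force grows by 2 N per mm; press at 20 mm/s or slower, a fast push ends in a hard knock
- vent_medium_top (a point): centre of the top face of the medium jar's vent plunger, a steel button 18 mm dia; with the plunger up it stands 28 mm above the lid's top (148 mm above the table), fully down 18 mm above the lid; moves with the plunger
- jar_tall: the tall culture jar, loose: clear pot 112 mm dia under a blue lid 120 mm dia, 155 mm from table to the lid's top; origin at the centre of its underside, z up. In the middle of the lid sits a fixed low black clamp knob, 28 mm dia x 7 mm high; the vent plunger stands 27 mm from the jar's axis along the jar's +x. Jars stand upright at any yaw, any jar in any of three places
- vent_tall (a joint): travel of the tall jar's vent plunger: near 0 m = up (open; starts 0 to 0.0015), 0.010 m = fully down (sealed) on a stop. Moves straight down at about 3 N and stays where it is left. Its head sits on a stiff spring (1 mm per 2 N, 8 mm at most), so it sinks 1.5 mm before the plunger moves; past the stop the force grows by 2 N per mm; press at 20 mm/s or slower, a fast push ends in a hard knock
- vent_tall_top (a point): centre of the top face of the tall jar's vent plunger, a steel button 18 mm dia; with the plunger up it stands 28 mm above the lid's top (183 mm above the table), fully down 18 mm above the lid; moves with the plunger
- vial: bystander: amber glass vial, 34 mm dia x 75 mm high, standing among the jars; origin at the centre of its underside; leave alone
- strip_tin: bystander: flat aluminium tin 55 mm x 30 mm x 22 mm high, among the jars; origin at the centre of its underside; leave alone
- dish_stack: bystander: stack of four culture dishes, 88 mm dia x 56 mm high, near the robot on the left; origin at the centre of its underside; leave alone
- tip_box: bystander: grey box with clear cover, 85 mm x 115 mm x 60 mm high, near the robot on the right; origin at the centre of its underside; leave alone
- beaker: bystander: glass beaker, 68 mm dia x 85 mm high, beyond the jars; origin at the centre of its underside; leave alone
- reagent_bottle: bystander: glass bottle, 66 mm dia x 135 mm high, beyond the jars; origin at the centre of its underside; leave alone
- spare_lid: bystander: spare blue jar lid lying flat with a low black knob and no vent, 116 mm dia x 22 mm high, beyond the jars; origin at the centre of its underside; leave alone
Mind the look-alikes: they are no part of the job. Leave any pink look-alike of the jar_short alone.

How it is judged:
By the outcome, as a careful person would: the job done as asked, in the order asked, and still so for the second after the job is handed in, with the robot touching nothing.
It also fails if it takes over 54 s, if anything falls off the work surface, if the arm or the gripper's body presses on something with over 40 N, if the wrist force passes 120 N, or if a joint passes its speed limit or range.

## Working session

There is one attempt and no reset: what is moved stays moved. The work goes in short steps, Python scripts to look and compute and a tool call to move; the robot and the scene stay as the last step left them, time stands still between calls to the robot, and variables do not carry over. Pictures are saved under pics/ and viewed, at most 10 in all, crops included, and the job is handed in when it is done.

Besides the shell and the picture viewer there is one more tool, called after ">>>" by a JSON object that holds its "fn" and its "kwargs", one argument or row to a line. step_arm: Moves the arm, as the interface text tells. Shifts and turns lie within -1 to 1; 1 stands for 0.3 m of shift or 90 degrees of turn. Its arguments: {"type":"object","properties":{"plan":{"type":"array"}},"required":["plan"]}

```bash
ls; mkdir -p pics; python3 - <<'E'
from cell import ctrl
import cv2,pickle
s=ctrl.read_state();print(s)
for n in("scene","top"):
    d=ctrl.get_image(n);pickle.dump(d,open(n+".pkl","wb"));cv2.imwrite(f"pics/{n}1.png",d["color"][:,:,::-1])
    print(n,d["fx"],d["cx"],d["cy"],d["k1"],d["T"])
E
```

```text
pics
{'clock': 0.0, 'qpos': array([-1.36478705,  0.6293508 ,  0.03843067,  1.51837712, -0.02698104,
        0.99624387, -0.01997416]), 'qd': array([ 0.00032819, -0.00044543,  0.00066835, -0.00116026,  0.00052121,
        0.0016705 , -0.00070812]), 'tau': array([-2.01970443e-04, -5.63410020e+01,  1.22684229e+00, -1.93430650e+01,
        1.12193293e-02,  1.08873876e-02, -2.08690047e-06]), 'eef_pos': array([174.32559281, 625.59461241, 252.3828753 ]), 'tool_rot': array([-3.13973158e+00,  3.39085163e-05,  2.86982848e+00]), 'force': array([ 0.06737645, -0.19084953, -0.49653725]), 'torque': array([-0.03433361,  0.02484338, -0.00245647]), 'gripper_force': 0.0, 'width': 85.22807005319346}
scene 455.3724145813389 324.3056540903 231.24109562361934 0.010359685511920964 [[-2.47368001e-01  5.28888056e-01 -8.11841423e-01  1.28392992e+03]
 [ 9.68921092e-01  1.34166226e-01 -2.07825266e-01  2.72791866e+02]
 [-9.94601323e-04 -8.38019599e-01 -5.45639224e-01  6.44561904e+02]
 [ 0.00000000e+00  0.00000000e+00  0.00000000e+00  1.00000000e+00]]
top 579.8291222584452 324.0678457213489 249.28376947864973 -0.008663702054976302 [[ 3.30300260e-03 -9.94507788e-01  1.04610462e-01  4.07012291e+02]
 [-9.99966239e-01 -4.07188716e-03 -7.13726328e-03  6.17974746e+01]
 [ 7.52402592e-03 -1.04583356e-01 -9.94487662e-01  1.36496173e+03]
 [ 0.00000000e+00  0.00000000e+00  0.00000000e+00  1.00000000e+00]]
```

View pics/top1.png

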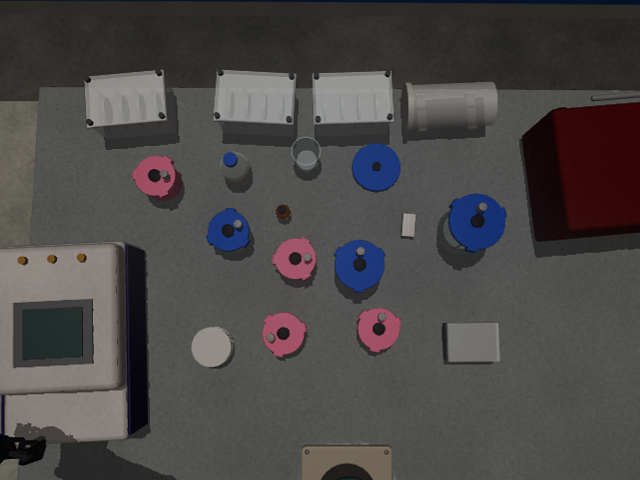

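View pics/scene1.png

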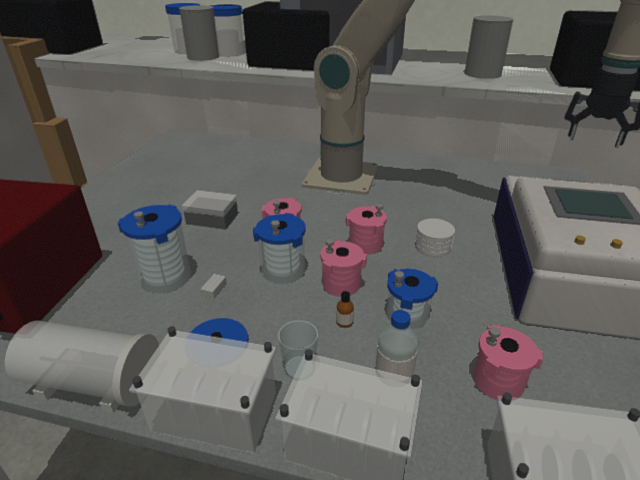

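The top view shows the blue jars at about (228,230) short, (360,265) medium and (477,221) tall. Their vents are near (238,224), (360,251) and (483,207). The pink ones are look-alikes. I'll enlarge the three blue jars.

```bash
cat > h.py <<'E'
import numpy as np,cv2
def px2w(d,u,v,z,T=None):
    T=d["T"] if T is None else T
    K=np.array([[d["fx"],0,d["cx"]],[0,d["fy"],d["cy"]],[0,0,1.]])
    x,y=cv2.undistortPoints(np.array([[[u,v]]],float),K,np.array([d["k1"],0,0,0.]))[0,0]
    r=T[:3,:3]@[x,y,1]; return T[:3,3]+r*(z-T[2,3])/r[2]
E
python3 - <<'E'
import pickle,cv2,numpy as np
from h import *
d=pickle.load(open("top.pkl","rb"));c=d["color"][:,:,::-1]
b=[c[v-32:v+32,u-32:u+32] for u,v in((228,230),(360,260),(478,218))]
o=cv2.resize(np.hstack(b),None,fx=4,fy=4,interpolation=cv2.INTER_CUBIC);cv2.imwrite("pics/crop1.png",o)
for n,u,v,z in(("s",238,224,113),("m",360,251,148),("t",483,207,183)):
    print(n,px2w(d,u,v,z).round(1), d["range_z"][v,u])
E
```

```text
s [593.3 240.6 113. ] 1264.0803
m [531.7 -22.8 148. ] 1220.3934
t [ 620.8 -275.6  183. ] 1197.8055
```

View pics/crop1.png

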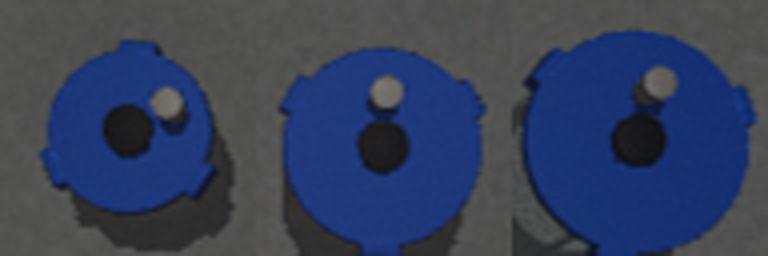

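Refined vent pixels: short (238,223.5), medium (360.7,251), tall (483,206.5). Next I'll check obstacle heights along the way.

```bash
python3 - <<'E'
import pickle,cv2,numpy as np
from h import *
d=pickle.load(open("top.pkl","rb"));Z=d["range_z"]
K=np.array([[d["fx"],0,d["cx"]],[0,d["fy"],d["cy"]],[0,0,1.]])
g=np.mgrid[0:480,0:640][::-1].reshape(2,-1).T.astype(float)
n=cv2.undistortPoints(g[:,None],K,np.array([d["k1"],0,0,0.]))[:,0]
P=np.c_[n,np.ones(len(n))]*Z.reshape(-1,1); W=(P@d["T"][:3,:3].T+d["T"][:3,3]).reshape(480,640,3)
np.set_printoptions(suppress=True)
for v in range(60,470,30): print(v,W[v,::40,2].round().astype(int))
print(W[300,60].round(),W[415,60].round(),W[300,135].round(),W[250,60].round(),W[445,20].round())
for nm,u,v,z in(("s",238,223.5,113),("m",360.7,251,148),("t",483,206.5,183),("sknob",228,230.5,92),("mknob",359.8,264.7,127),("tknob",477.7,220.7,162)):
    print(nm,px2w(d,u,v,z).round(1),W[round(v),round(u)].round(1))
E
```

```text
60 [-751 -746 -748 -750 -750 -747 -752 -749 -741 -757 -746 -757 -744 -759
 -744 -743]
90 [-745    3   -1  104  108    4  108  111  107  107   -1  107  110    1
   -4   -2]
120 [-756   -2    2  109  106    2  109  110  120  111   -1   84   83    0
  199  201]
150 [-759   -1    0    2   -2   -3    1    0   88   12    3    2    0    5
  201  205]
180 [-745   -1   -2   -8   84   -1   62    2    2   12   -3    0    3   -5
  193  201]
210 [-742   -2   -2    1    2   -1   -4   75   -1    1   -2    0  184    0
  178  199]
240 [-745    0   -2    3    3   -2   89   -2   -1  117   -1   15  152    0
    4   -3]
270 [176 181 175 163   1   0  -4  82   0 126   0  -2   0   2   3   0]
300 [183 181 179 164   0  -5  -1  -4  -1  -1  -3   1   0   3   0   5]
330 [181 189 184 165   0  -2   0  95   5  85   0   0  64  -2   2  -4]
360 [180 187 185 168   0  57   0  -1   7   3  -7   1  60  -1   1   1]
390 [180 178 166 131  -3  -2  -1   0   3   0   3   4   3  -2   3   1]
420 [-747  131  132  132   -2   -1    0    0    3    1    3    2   -2   -2
    4    4]
450 [378 304  -2   0  -2   5   0  -3  11  11  -5   1   5   0   3  -2]
[426. 589. 183.] [188. 601. 130.] [428. 468.  84.] [528. 596. 177.] [168. 591. 309.]
s [594.4 240.6 113. ] [593.5 240.7 112.2]
m [531.7 -24.3 148. ] [532.  -25.1 144.7]
t [ 621.8 -275.6  183. ] [ 622.9 -275.8  182.6]
sknob [581.8 265.4  92. ] [583.3 265.8  89.5]
mknob [504.3 -23.7 127. ] [504.  -24.4 123.5]
tknob [ 595.3 -269.7  162. ] [ 594.8 -270.5  161.4]
```

>>> {"fn": "step_arm", "kwargs": {
  "plan": [
    {"dx":-0.07,"dy":-0.036,"gripper":0},
    {"dx":-0.13,"dy":-0.066,"gripper":0},
    {"dx":-0.13,"dy":-0.066,"gripper":0},
    {"dx":-0.13,"dy":-0.066,"gripper":0},
    {"dx":-0.13,"dy":-0.066,"gripper":0},
    {"dx":-0.13,"dy":-0.066,"gripper":0},
    {"dx":-0.13,"dy":-0.066,"gripper":0},
    {"dx":-0.13,"dy":-0.066,"gripper":0},
    {"dx":-0.13,"dy":-0.066,"gripper":0},
    {"dx":-0.13,"dy":-0.066,"gripper":0},
    {"dx":-0.13,"dy":-0.066,"gripper":0},
    {"dx":-0.13,"dy":-0.066,"gripper":0},
    {"dx":-0.13,"dy":-0.066,"gripper":0},
    {"dx":-0.063,"dy":-0.033,"gripper":0},
    {"gripper":0},
    {"gripper":0}
  ]
}}

```text
invalid input
```

```bash
cat > look.py <<'E'
import sys,cv2,pickle,numpy as np
from cell import ctrl
from scipy.spatial.transform import Rotation as R
from h import *
s=ctrl.read_state();d=ctrl.get_image("wrist")
T=np.eye(4);T[:3,:3]=R.from_euler("xyz",s["tool_rot"]).as_matrix();T[:3,3]=s["eef_pos"];T=T@d["T_tool_cam"]
d["T"]=T;pickle.dump(d,open("wrist.pkl","wb"));cv2.imwrite(f"pics/{sys.argv[1]}.png",d["color"][:,:,::-1])
print({k:np.round(s[k],3) for k in("clock","qpos","eef_pos","tool_rot","force","width")})
E
python3 look.py w1
```

```text
{'clock': np.float64(0.1), 'qpos': array([-1.365,  0.629,  0.038,  1.518, -0.027,  0.996, -0.02 ]), 'eef_pos': array([174.336, 625.662, 252.514]), 'tool_rot': array([-3.14,  0.  ,  2.87]), 'force': array([ 0.325, -0.028, -0.036]), 'width': np.float64(85.378)}
```

View pics/w1.png

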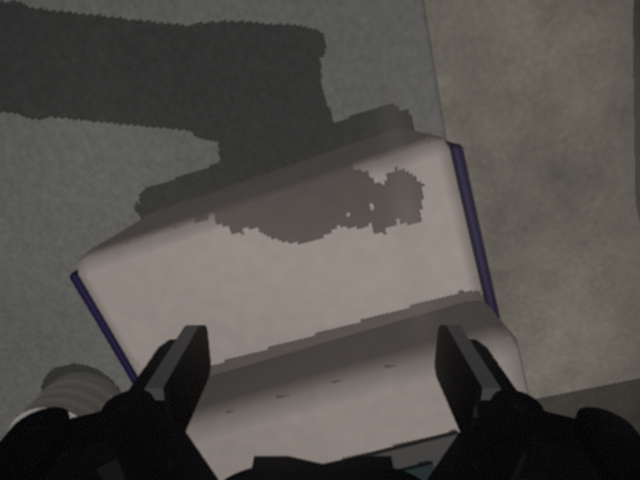

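The plan was refused and the arm did not move. The picture shows only the instrument under the open fingers. Rows probably need every field, so I'll try a short version.

>>> {"fn": "step_arm", "kwargs": {
  "plan": [
    {"dx":-0.07,"dy":-0.036,"dz":0,"ax":0,"ay":0,"az":0,"gripper":0},
    {"dx":-0.13,"dy":-0.066,"dz":0,"ax":0,"ay":0,"az":0,"gripper":0},
    {"dx":-0.13,"dy":-0.066,"dz":0,"ax":0,"ay":0,"az":0,"gripper":0},
    {"dx":-0.13,"dy":-0.066,"dz":0,"ax":0,"ay":0,"az":0,"gripper":0}
  ]
}}

```text
clock: 0.65
eef_pos: [291.0, 518.7, 253.3]
tool_rot: [-3.141, 0.001, 2.868]
force: [0.7, 0.7, -0.3]
width: 12.2
gripper_force: 0.0
```

>>> {"fn": "step_arm", "kwargs": {
  "plan": [
    {"dx":-0.13,"dy":-0.066,"dz":0,"ax":0,"ay":0,"az":0,"gripper":0},
    {"dx":-0.13,"dy":-0.066,"dz":0,"ax":0,"ay":0,"az":0,"gripper":0},
    {"dx":-0.13,"dy":-0.066,"dz":0,"ax":0,"ay":0,"az":0,"gripper":0},
    {"dx":-0.13,"dy":-0.066,"dz":0,"ax":0,"ay":0,"az":0,"gripper":0},
    {"dx":-0.13,"dy":-0.066,"dz":0,"ax":0,"ay":0,"az":0,"gripper":0},
    {"dx":-0.13,"dy":-0.066,"dz":0,"ax":0,"ay":0,"az":0,"gripper":0},
    {"dx":-0.13,"dy":-0.066,"dz":0,"ax":0,"ay":0,"az":0,"gripper":0},
    {"dx":-0.13,"dy":-0.066,"dz":0,"ax":0,"ay":0,"az":0,"gripper":0},
    {"dx":-0.13,"dy":-0.066,"dz":0,"ax":0,"ay":0,"az":0,"gripper":0},
    {"dx":-0.063,"dy":-0.033,"dz":0,"ax":0,"ay":0,"az":0,"gripper":0},
    {"dx":0,"dy":0,"dz":0,"ax":0,"ay":0,"az":0,"gripper":0},
    {"dx":0,"dy":0,"dz":0,"ax":0,"ay":0,"az":0,"gripper":0}
  ]
}}

```text
clock: 2.15
eef_pos: [592.8, 242.8, 253.2]
tool_rot: [3.141, -0.002, 2.872]
force: [-0.6, 0.2, -0.3]
width: -0.2
gripper_force: 0.0
```

```bash
python3 look.py w2
```

```text
{'clock': np.float64(2.15), 'qpos': array([-0.458,  0.615,  0.044,  1.545, -0.033,  0.983,  0.897]), 'eef_pos': array([592.757, 242.824, 253.167]), 'tool_rot': array([ 3.141e+00, -2.000e-03,  2.872e+00]), 'force': array([-0.643,  0.159, -0.29 ]), 'width': np.float64(-0.235)}
```

View pics/w2.png

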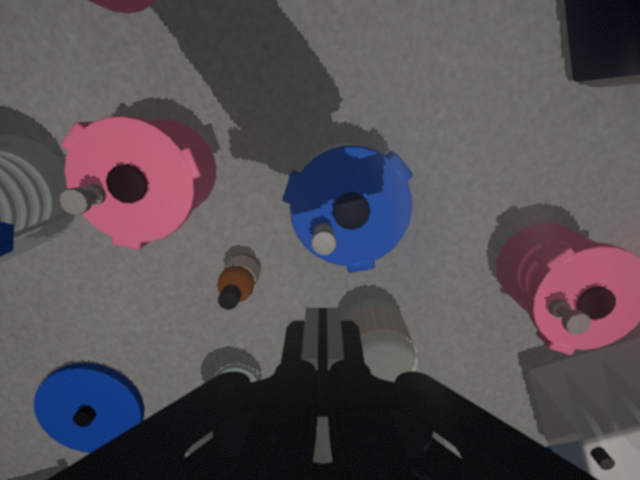

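The wrist view shows the short blue jar with its vent top at (323,242). The shut fingertips end near (323,310).

```bash
cat > m.py <<'E'
import sys,pickle
from h import *
from cell import ctrl
d=pickle.load(open("wrist.pkl","rb"));u,v,z=map(float,sys.argv[1:4])
s=ctrl.read_state();p=px2w(d,u,v,z);e=p-s["eef_pos"]
from scipy.spatial.transform import Rotation as R
print(p.round(1),"tool-frame unit shift",(R.from_euler("xyz",s["tool_rot"]).inv().apply(e)/300).round(3), "z",d["range_z"][int(v),int(u)], "T_tc",d["T_tool_cam"].round(2).tolist())
E
python3 m.py 323 242 113
```

```text
[595.7 242.8 113. ] tool-frame unit shift [-0.011  0.001  0.467] z 276.46597 T_tc [[-0.0, -0.95, -0.33, 84.09], [1.0, -0.0, 0.0, 0.04], [-0.0, -0.33, 0.95, -120.97], [0.0, 0.0, 0.0, 1.0]]
```

>>> {"fn": "step_arm", "kwargs": {
  "plan": [
    {"dx":-0.009,"dy":0,"dz":0.04,"ax":0,"ay":0,"az":0,"gripper":0},
    {"dx":0,"dy":0,"dz":0.08,"ax":0,"ay":0,"az":0,"gripper":0},
    {"dx":0,"dy":0,"dz":0.1,"ax":0,"ay":0,"az":0,"gripper":0},
    {"dx":0,"dy":0,"dz":0.08,"ax":0,"ay":0,"az":0,"gripper":0},
    {"dx":0,"dy":0,"dz":0.05,"ax":0,"ay":0,"az":0,"gripper":0},
    {"dx":0,"dy":0,"dz":0.015,"ax":0,"ay":0,"az":0,"gripper":0},
    {"dx":0,"dy":0,"dz":0,"ax":0,"ay":0,"az":0,"gripper":0},
    {"dx":0,"dy":0,"dz":0,"ax":0,"ay":0,"az":0,"gripper":0}
  ]
}}

```text
clock: 3.2
eef_pos: [597.6, 240.5, 144.8]
tool_rot: [3.14, 0.001, 2.87]
force: [0.2, 0.1, 0.7]
width: -0.0
gripper_force: 0.0
```

```bash
python3 look.py w3
```

```text
{'clock': np.float64(3.2), 'qpos': array([-0.448,  0.743,  0.037,  1.634, -0.036,  0.763,  0.904]), 'eef_pos': array([597.589, 240.534, 144.761]), 'tool_rot': array([3.14e+00, 1.00e-03, 2.87e+00]), 'force': array([0.169, 0.066, 0.705]), 'width': np.float64(-0.008)}
```

View pics/w3.png

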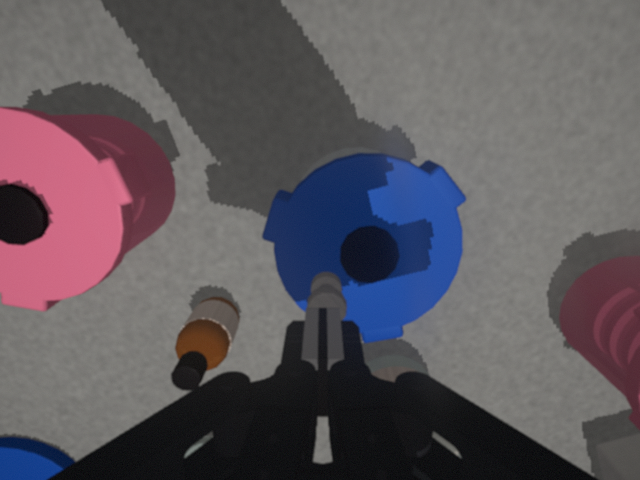

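The vent head is at about (327,298), just behind the fingertips at (323,308). I'll check the offset.

```bash
python3 m.py 327 297 113 | cut -c1-90; python3 - <<'E'
import numpy as np,cv2,pickle
d=pickle.load(open("wrist.pkl","rb"));T=np.linalg.inv(d["T_tool_cam"])
for p in ([0,0,22],[8,0,22],[-8,0,22],[-5,-1,32]):
    c=T[:3,:3]@p+T[:3,3];print(p,d["cx"]+d["fx"]*c[0]/c[2],d["cy"]+d["fy"]*c[1]/c[2])
cv2.imwrite("pics/w3c.png",cv2.resize(d["color"][230:350,250:400,::-1],None,fx=5,fy=5,interpolation=2))
E
```

```text
[590.1 244.8 113. ] tool-frame unit shift [0.028 0.007 0.106] z 170.74011 T_tc [[-0.0, -0.
[0, 0, 22] 322.10994348097563 326.1074203229291
[8, 0, 22] 322.0876160265315 308.66360135785266
[-8, 0, 22] 322.1315647303514 342.9995009160764
[-5, -1, 32] 319.8304860101396 324.3397547692159
```

View pics/w3c.png

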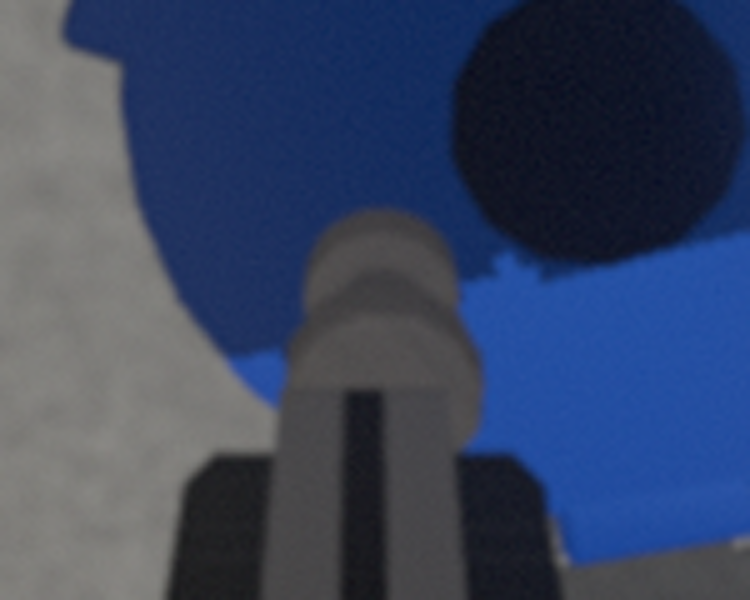

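>>> {"fn": "step_arm", "kwargs": {
  "plan": [
    {"dx":0.008,"dy":0.004,"dz":0.007,"ax":0,"ay":0,"az":0,"gripper":0},
    {"dx":0,"dy":0,"dz":0.007,"ax":0,"ay":0,"az":0,"gripper":0},
    {"dx":0,"dy":0,"dz":0.007,"ax":0,"ay":0,"az":0,"gripper":0},
    {"dx":0,"dy":0,"dz":0.006,"ax":0,"ay":0,"az":0,"gripper":0},
    {"dx":0,"dy":0,"dz":0.006,"ax":0,"ay":0,"az":0,"gripper":0},
    {"dx":0,"dy":0,"dz":0.006,"ax":0,"ay":0,"az":0,"gripper":0},
    {"dx":0,"dy":0,"dz":0.006,"ax":0,"ay":0,"az":0,"gripper":0},
    {"dx":0,"dy":0,"dz":0.006,"ax":0,"ay":0,"az":0,"gripper":0},
    {"dx":0,"dy":0,"dz":0,"ax":0,"ay":0,"az":0,"gripper":0}
  ]
}}

```text
clock: 4.38
eef_pos: [595.0, 242.0, 128.5]
tool_rot: [-3.142, 0.0, 2.87]
force: [-0.5, -0.0, 3.3]
width: 0.1
gripper_force: 1.3
```

>>> {"fn": "step_arm", "kwargs": {
  "plan": [
    {"dx":0,"dy":0,"dz":0.006,"ax":0,"ay":0,"az":0,"gripper":0},
    {"dx":0,"dy":0,"dz":0.006,"ax":0,"ay":0,"az":0,"gripper":0},
    {"dx":0,"dy":0,"dz":0.005,"ax":0,"ay":0,"az":0,"gripper":0},
    {"dx":0,"dy":0,"dz":0.005,"ax":0,"ay":0,"az":0,"gripper":0},
    {"dx":0,"dy":0,"dz":0,"ax":0,"ay":0,"az":0,"gripper":0},
    {"dx":0,"dy":0,"dz":0,"ax":0,"ay":0,"az":0,"gripper":0}
  ]
}}

```text
clock: 5.12
eef_pos: [595.0, 242.0, 122.2]
tool_rot: [3.142, 0.0, 2.87]
force: [-1.1, -1.1, 5.3]
width: 0.1
gripper_force: 2.8
```

>>> {"fn": "step_arm", "kwargs": {
  "plan": [
    {"dx":0,"dy":0,"dz":0.004,"ax":0,"ay":0,"az":0,"gripper":0},
    {"dx":0,"dy":0,"dz":0.003,"ax":0,"ay":0,"az":0,"gripper":0},
    {"dx":0,"dy":0,"dz":0,"ax":0,"ay":0,"az":0,"gripper":0},
    {"dx":0,"dy":0,"dz":0,"ax":0,"ay":0,"az":0,"gripper":0}
  ]
}}

```text
clock: 5.62
eef_pos: [595.1, 242.0, 121.1]
tool_rot: [3.141, 0.0, 2.87]
force: [-2.8, -0.8, 11.5]
width: 0.2
gripper_force: 5.8
```

The plunger is on its stop (11.5 N). I'll lift off and go to the medium jar.

>>> {"fn": "step_arm", "kwargs": {
  "plan": [
    {"dx":0,"dy":0,"dz":-0.01,"ax":0,"ay":0,"az":0,"gripper":0},
    {"dx":0,"dy":0,"dz":-0.04,"ax":0,"ay":0,"az":0,"gripper":0},
    {"dx":0,"dy":0,"dz":-0.09,"ax":0,"ay":0,"az":0,"gripper":0},
    {"dx":0,"dy":0,"dz":-0.11,"ax":0,"ay":0,"az":0,"gripper":0},
    {"dx":0,"dy":0,"dz":-0.1,"ax":0,"ay":0,"az":0,"gripper":0},
    {"dx":0,"dy":-0.06,"dz":-0.06,"ax":0,"ay":0,"az":0,"gripper":0},
    {"dx":-0.005,"dy":-0.13,"dz":0,"ax":0,"ay":0,"az":0,"gripper":0},
    {"dx":-0.01,"dy":-0.14,"dz":0,"ax":0,"ay":0,"az":0,"gripper":0},
    {"dx":-0.01,"dy":-0.14,"dz":0,"ax":0,"ay":0,"az":0,"gripper":0},
    {"dx":-0.01,"dy":-0.14,"dz":0,"ax":0,"ay":0,"az":0,"gripper":0},
    {"dx":0,"dy":-0.14,"dz":0,"ax":0,"ay":0,"az":0,"gripper":0},
    {"dx":0,"dy":-0.11,"dz":0,"ax":0,"ay":0,"az":0,"gripper":0},
    {"dx":0,"dy":-0.05,"dz":0,"ax":0,"ay":0,"az":0,"gripper":0},
    {"dx":0,"dy":0,"dz":0,"ax":0,"ay":0,"az":0,"gripper":0},
    {"dx":0,"dy":0,"dz":0,"ax":0,"ay":0,"az":0,"gripper":0}
  ]
}}

```text
clock: 7.5
eef_pos: [532.1, -22.1, 242.7]
tool_rot: [3.14, -0.0, 2.872]
force: [0.8, -0.8, -1.0]
width: -0.1
gripper_force: 0.0
```

```bash
python3 look.py w4
```

```text
{'clock': np.float64(7.5), 'qpos': array([-0.04 ,  0.474,  0.043,  1.858, -0.029,  0.81 ,  1.319]), 'eef_pos': array([532.141, -22.094, 242.721]), 'tool_rot': array([ 3.14 , -0.   ,  2.872]), 'force': array([ 0.839, -0.776, -0.952]), 'width': np.float64(-0.14)}
```

View pics/w4.png

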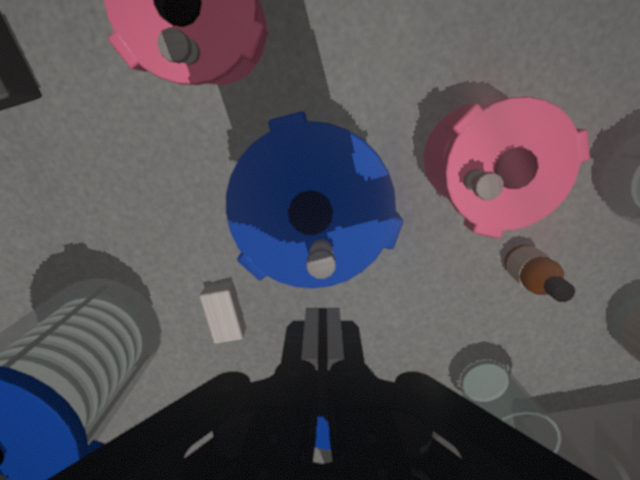

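The medium jar is below, with its vent top centred at (321,264), straight ahead of the fingertips.

```bash
python3 m.py 321 264 148 | cut -c1-90
```

```text
[533.4 -23.  148. ] tool-frame unit shift [-0.005 -0.002  0.316] z 232.38219 T_tc [[-0.0,
```

>>> {"fn": "step_arm", "kwargs": {
  "plan": [
    {"dx":-0.004,"dy":-0.004,"dz":0.04,"ax":0,"ay":0,"az":0,"gripper":0},
    {"dx":0,"dy":0,"dz":0.07,"ax":0,"ay":0,"az":0,"gripper":0},
    {"dx":0,"dy":0,"dz":0.06,"ax":0,"ay":0,"az":0,"gripper":0},
    {"dx":0,"dy":0,"dz":0.03,"ax":0,"ay":0,"az":0,"gripper":0},
    {"dx":0,"dy":0,"dz":0.015,"ax":0,"ay":0,"az":0,"gripper":0},
    {"dx":0,"dy":0,"dz":0,"ax":0,"ay":0,"az":0,"gripper":0},
    {"dx":0,"dy":0,"dz":0,"ax":0,"ay":0,"az":0,"gripper":0}
  ]
}}

```text
clock: 8.43
eef_pos: [533.0, -25.2, 178.8]
tool_rot: [3.141, 0.001, 2.87]
force: [0.2, 0.8, 0.8]
width: -0.1
gripper_force: 0.0
```

>>> {"fn": "step_arm", "kwargs": {
  "plan": [
    {"dx":0,"dy":0.004,"dz":0.006,"ax":0,"ay":0,"az":0,"gripper":0},
    {"dx":0,"dy":0,"dz":0.006,"ax":0,"ay":0,"az":0,"gripper":0},
    {"dx":0,"dy":0,"dz":0.006,"ax":0,"ay":0,"az":0,"gripper":0},
    {"dx":0,"dy":0,"dz":0.006,"ax":0,"ay":0,"az":0,"gripper":0},
    {"dx":0,"dy":0,"dz":0.006,"ax":0,"ay":0,"az":0,"gripper":0},
    {"dx":0,"dy":0,"dz":0.006,"ax":0,"ay":0,"az":0,"gripper":0},
    {"dx":0,"dy":0,"dz":0.006,"ax":0,"ay":0,"az":0,"gripper":0},
    {"dx":0,"dy":0,"dz":0.006,"ax":0,"ay":0,"az":0,"gripper":0},
    {"dx":0,"dy":0,"dz":0,"ax":0,"ay":0,"az":0,"gripper":0}
  ]
}}

```text
clock: 9.55
eef_pos: [533.0, -24.1, 163.9]
tool_rot: [-3.142, -0.0, 2.87]
force: [-1.5, 0.6, 3.1]
width: -0.1
gripper_force: 1.3
```

Contact is good (3.1 N, plunger moving). I'll press on to the stop.

>>> {"fn": "step_arm", "kwargs": {
  "plan": [
    {"dx":0,"dy":0,"dz":0.006,"ax":0,"ay":0,"az":0,"gripper":0},
    {"dx":0,"dy":0,"dz":0.006,"ax":0,"ay":0,"az":0,"gripper":0},
    {"dx":0,"dy":0,"dz":0.005,"ax":0,"ay":0,"az":0,"gripper":0},
    {"dx":0,"dy":0,"dz":0.004,"ax":0,"ay":0,"az":0,"gripper":0},
    {"dx":0,"dy":0,"dz":0.004,"ax":0,"ay":0,"az":0,"gripper":0},
    {"dx":0,"dy":0,"dz":0.003,"ax":0,"ay":0,"az":0,"gripper":0},
    {"dx":0,"dy":0,"dz":0,"ax":0,"ay":0,"az":0,"gripper":0},
    {"dx":0,"dy":0,"dz":0,"ax":0,"ay":0,"az":0,"gripper":0}
  ]
}}

```text
clock: 10.55
eef_pos: [533.0, -24.1, 156.1]
tool_rot: [3.141, 0.0, 2.87]
force: [-1.7, -0.4, 8.1]
width: -0.2
gripper_force: 4.3
```

Sealed (8.1 N on the stop). On to the tall jar.

>>> {"fn": "step_arm", "kwargs": {
  "plan": [
    {"dx":0,"dy":0,"dz":-0.01,"ax":0,"ay":0,"az":0,"gripper":0},
    {"dx":0,"dy":0,"dz":-0.04,"ax":0,"ay":0,"az":0,"gripper":0},
    {"dx":0,"dy":0,"dz":-0.09,"ax":0,"ay":0,"az":0,"gripper":0},
    {"dx":0,"dy":0,"dz":-0.11,"ax":0,"ay":0,"az":0,"gripper":0},
    {"dx":0,"dy":0,"dz":-0.08,"ax":0,"ay":0,"az":0,"gripper":0},
    {"dx":-0.04,"dy":-0.06,"dz":-0.02,"ax":0,"ay":0,"az":0,"gripper":0},
    {"dx":-0.08,"dy":-0.11,"dz":0,"ax":0,"ay":0,"az":0,"gripper":0},
    {"dx":-0.08,"dy":-0.12,"dz":0,"ax":0,"ay":0,"az":0,"gripper":0},
    {"dx":-0.08,"dy":-0.12,"dz":0,"ax":0,"ay":0,"az":0,"gripper":0},
    {"dx":-0.08,"dy":-0.12,"dz":0,"ax":0,"ay":0,"az":0,"gripper":0},
    {"dx":-0.08,"dy":-0.11,"dz":0,"ax":0,"ay":0,"az":0,"gripper":0},
    {"dx":-0.05,"dy":-0.06,"dz":0,"ax":0,"ay":0,"az":0,"gripper":0},
    {"dx":-0.02,"dy":-0.03,"dz":0,"ax":0,"ay":0,"az":0,"gripper":0},
    {"dx":0,"dy":0,"dz":0,"ax":0,"ay":0,"az":0,"gripper":0},
    {"dx":0,"dy":0,"dz":0,"ax":0,"ay":0,"az":0,"gripper":0}
  ]
}}

```text
clock: 12.42
eef_pos: [621.5, -274.4, 260.6]
tool_rot: [3.141, -0.001, 2.871]
force: [0.7, 0.7, -0.3]
width: -0.1
gripper_force: 0.0
```

```bash
python3 look.py w5
```

```text
{'clock': np.float64(12.425), 'qpos': array([ 0.343,  0.668,  0.058,  1.416, -0.042,  1.059,  1.71 ]), 'eef_pos': array([ 621.534, -274.447,  260.584]), 'tool_rot': array([ 3.141e+00, -1.000e-03,  2.871e+00]), 'force': array([ 0.663,  0.681, -0.266]), 'width': np.float64(-0.105)}
```

View pics/w5.png

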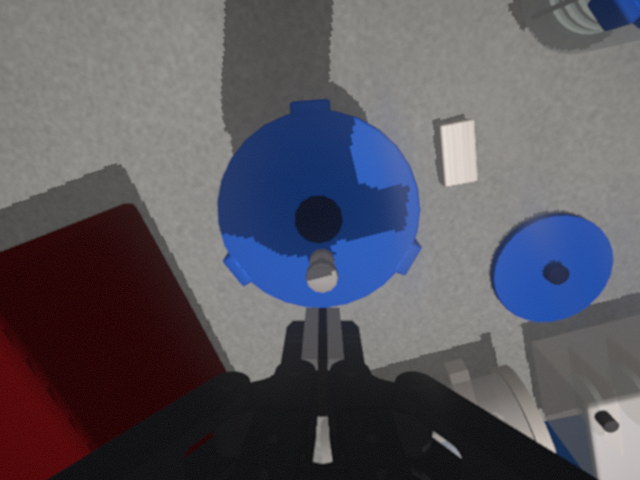

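The tall jar's vent top is at (322,277), ahead of the fingertips. The red box at left stays clear.

```bash
python3 m.py 322 277 183 | cut -c1-90
```

```text
[ 623.7 -275.   183. ] tool-frame unit shift [-0.007 -0.     0.259] z 216.12534 T_tc [[-0.
```

>>> {"fn": "step_arm", "kwargs": {
  "plan": [
    {"dx":-0.005,"dy":0,"dz":0.04,"ax":0,"ay":0,"az":0,"gripper":0},
    {"dx":0,"dy":0,"dz":0.06,"ax":0,"ay":0,"az":0,"gripper":0},
    {"dx":0,"dy":0,"dz":0.04,"ax":0,"ay":0,"az":0,"gripper":0},
    {"dx":0,"dy":0,"dz":0.015,"ax":0,"ay":0,"az":0,"gripper":0},
    {"dx":0,"dy":0,"dz":0,"ax":0,"ay":0,"az":0,"gripper":0},
    {"dx":0,"dy":0,"dz":0,"ax":0,"ay":0,"az":0,"gripper":0}
  ]
}}

```text
clock: 13.22
eef_pos: [623.3, -276.7, 214.5]
tool_rot: [-3.141, 0.001, 2.87]
force: [0.4, -0.4, 0.0]
width: -0.2
gripper_force: 0.0
```

>>> {"fn": "step_arm", "kwargs": {
  "plan": [
    {"dx":0,"dy":0.003,"dz":0.006,"ax":0,"ay":0,"az":0,"gripper":0},
    {"dx":0,"dy":0,"dz":0.006,"ax":0,"ay":0,"az":0,"gripper":0},
    {"dx":0,"dy":0,"dz":0.006,"ax":0,"ay":0,"az":0,"gripper":0},
    {"dx":0,"dy":0,"dz":0.006,"ax":0,"ay":0,"az":0,"gripper":0},
    {"dx":0,"dy":0,"dz":0.006,"ax":0,"ay":0,"az":0,"gripper":0},
    {"dx":0,"dy":0,"dz":0.006,"ax":0,"ay":0,"az":0,"gripper":0},
    {"dx":0,"dy":0,"dz":0.006,"ax":0,"ay":0,"az":0,"gripper":0},
    {"dx":0,"dy":0,"dz":0.006,"ax":0,"ay":0,"az":0,"gripper":0},
    {"dx":0,"dy":0,"dz":0,"ax":0,"ay":0,"az":0,"gripper":0}
  ]
}}

```text
clock: 14.35
eef_pos: [623.2, -275.6, 199.6]
tool_rot: [-3.142, -0.0, 2.87]
force: [-1.8, -0.2, 2.7]
width: 0.2
gripper_force: 1.3
```

>>> {"fn": "step_arm", "kwargs": {
  "plan": [
    {"dx":0,"dy":0,"dz":0.006,"ax":0,"ay":0,"az":0,"gripper":0},
    {"dx":0,"dy":0,"dz":0.006,"ax":0,"ay":0,"az":0,"gripper":0},
    {"dx":0,"dy":0,"dz":0.005,"ax":0,"ay":0,"az":0,"gripper":0},
    {"dx":0,"dy":0,"dz":0.005,"ax":0,"ay":0,"az":0,"gripper":0},
    {"dx":0,"dy":0,"dz":0.004,"ax":0,"ay":0,"az":0,"gripper":0},
    {"dx":0,"dy":0,"dz":0.003,"ax":0,"ay":0,"az":0,"gripper":0},
    {"dx":0,"dy":0,"dz":0,"ax":0,"ay":0,"az":0,"gripper":0},
    {"dx":0,"dy":0,"dz":0,"ax":0,"ay":0,"az":0,"gripper":0}
  ]
}}

```text
clock: 15.35
eef_pos: [623.3, -275.7, 191.6]
tool_rot: [-3.142, 0.0, 2.87]
force: [-2.8, 0.9, 6.4]
width: 0.3
gripper_force: 3.5
```

>>> {"fn": "step_arm", "kwargs": {
  "plan": [
    {"dx":0,"dy":0,"dz":0.004,"ax":0,"ay":0,"az":0,"gripper":0},
    {"dx":0,"dy":0,"dz":0,"ax":0,"ay":0,"az":0,"gripper":0},
    {"dx":0,"dy":0,"dz":0,"ax":0,"ay":0,"az":0,"gripper":0}
  ]
}}

```text
clock: 15.72
eef_pos: [623.5, -275.7, 191.2]
tool_rot: [-3.142, 0.001, 2.87]
force: [-2.2, 0.5, 10.4]
width: 0.1
gripper_force: 5.1
```

>>> {"fn": "step_arm", "kwargs": {
  "plan": [
    {"dx":0,"dy":0,"dz":-0.01,"ax":0,"ay":0,"az":0,"gripper":0},
    {"dx":0,"dy":0,"dz":-0.04,"ax":0,"ay":0,"az":0,"gripper":0},
    {"dx":0,"dy":0,"dz":-0.09,"ax":0,"ay":0,"az":0,"gripper":0},
    {"dx":0,"dy":0,"dz":-0.09,"ax":0,"ay":0,"az":0,"gripper":0},
    {"dx":0.08,"dy":0,"dz":-0.05,"ax":0,"ay":0,"az":0,"gripper":0},
    {"dx":0.14,"dy":0,"dz":0,"ax":0,"ay":0,"az":0,"gripper":0},
    {"dx":0.14,"dy":0,"dz":0,"ax":0,"ay":0,"az":0,"gripper":0},
    {"dx":0.08,"dy":0,"dz":0,"ax":0,"ay":0,"az":0,"gripper":0},
    {"dx":0,"dy":0,"dz":0,"ax":0,"ay":0,"az":0,"gripper":0},
    {"dx":0,"dy":0,"dz":0,"ax":0,"ay":0,"az":0,"gripper":0}
  ]
}}

```text
clock: 16.98
eef_pos: [497.4, -240.5, 274.0]
tool_rot: [-3.142, 0.002, 2.87]
force: [0.3, -0.2, -0.4]
width: -0.2
gripper_force: 0.0
```

```bash
python3 - <<'E'
from cell import ctrl
import cv2,pickle,numpy as np
from h import *
d=ctrl.get_image("top");pickle.dump(d,open("top2.pkl","wb"))
a=pickle.load(open("top.pkl","rb"))
c=d["color"][:,:,::-1]
b=[np.vstack([x[v-32:v+32,u-32:u+32] for x in(a["color"][:,:,::-1],c)]) for u,v in((228,230),(360,260),(478,218))]
cv2.imwrite("pics/crop2.png",cv2.resize(np.hstack(b),None,fx=4,fy=4,interpolation=2))
for n,u,v in(("s",238,224),("m",361,251),("t",483,207)):
    f=lambda q:np.median(q["range_z"][v-1:v+2,u-1:u+2])
    print(n,f(d)-f(a))
print(ctrl.read_state()["force"],ctrl.read_state()["eef_pos"])
E
```

```text
s 10.02478
m 7.43396
t 11.163574
[ 0.69148233  0.25144331 -0.59443872] [ 497.43374812 -240.46972071  273.81299738]
```

View pics/crop2.png

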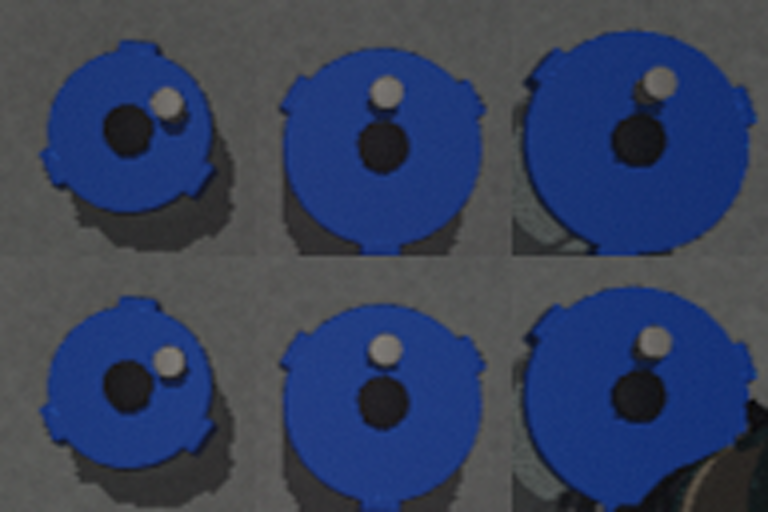

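All three jars stand where they were, and each head now sits at its sealed height. The medium one measures about 137 mm against 138 mm expected, within range noise.

```bash
python3 -c "
from cell import ctrl
print(ctrl.finish_job())"
```

```text
the job is handed in; nothing more can be done
None
```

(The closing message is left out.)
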